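# Slide the olive tray under the catch of its transit bay

## Task

Stow the empty white olive tray for the ride home: slide it along the counter into the bay between the two steel rails so that its own front edge lifts the hinged catch, and press it on against the sprung buffer only until the catch drops behind it by itself. Then ease off and let go, leaving the tray held between the buffer and the catch. Feel your way in gently without ramming it, do not touch the bay or its catch with the hand, and leave the scoop, jar and tin where they stand.

Things in the scene. Friction and masses are not known exactly. Their poses are not given: they have to be found in the camera images.
- tray: Empty open white plastic tray, 200 mm long (x) by 180 wide (y) by 60 high, walls and floor 9 mm thick, 0.3 to 0.6 kg; drags on the counter with 2 to 9 N. Origin: centre of its underside, z up. It starts flat on the counter clear of the bay, its +x end roughly towards the bay's mouth; the wall at its -x end is the rear one, free to pinch or push from above.
- bay: Transit bay screwed to the counter, open above and at the mouth. x points the way in, z up; origin on the counter midway between two steel rails along x, 30 mm high, inner faces 186 mm apart (3 mm play each side of the tray), from x = -30 to 300 mm. The tray's forces on rails, catch and buffer may not add up to over 24 N (stowed and let go: about 15). Not to be touched by hand.
- bay_mouth (a point): Point on the counter at the bay's mouth, 65 mm out from the bay's origin (x = -65 mm): here the rails' flared ends are about 215 mm apart, narrowing to 186 mm at x = -30 mm.
- bay_buffer (a point): Nominal middle of the rubber face of the sprung buffer plate across the bay's far end (x = 198, z = 24 mm in the bay, 96 mm wide). Buffer and catch sit on one stop unit clamped by hand in slots: together they stand up to 20 mm farther in or out than this and that is not measured. The plate starts to give at 4.5 N, takes 1.5 N more per mm, stops hard after 8 mm.
- bay_hook (a point): Nominal point midway between the catch's two upright hook faces, 50 mm above the bay's origin (true place: same unknown up to 20 mm in or out along x). Their feet hang 42 mm above the counter, 18 below the tray's rim, and reach over the tray's rear corners to 75 mm from the bay's middle. Let go, the buffer pushes the tray's rear face back against them.
- catch (a joint): Angle of the catch, a steel bail of two arms outside the tray at 101 to 104 mm from the middle, hinged at the far end. 0: down on its stop; about 0.075 rad while its noses ride on the tray's side walls. Noses have a 30 degree ramp on the mouth side, 38 mm long, lifted with about 4 N; they drop once the rear wall is past them, the buffer then pressed in 2 to 5 mm (7 to 12 N).
- scoop: White plastic olive scoop, bowl 85 x 60 x 34 mm with an 8 mm radius handle, about 175 mm long over all. Origin under the bowl's middle. Leave alone.
- jar: Green glass jar with a brass lid, 72 mm across, 105 mm high. Origin: centre of its underside. Leave alone.
- tin: Yellow olive oil tin, 60 x 75 x 130 mm with a small cap. Origin: centre of its underside. Leave alone.

How it is judged:
On the way, in this order (a step that is already met when the one before it is completed fails the run):
1. the tray, sliding in on the counter between the rails, has lifted the catch (value of joint catch above 0.05 rad and x of tray in the frame of bay between -0.16 and 0.06 m and y of tray in the frame of bay between -0.012 and 0.012 m and height (world z) of tray below 0.008 m), for 0.1 s.
2. the catch has dropped behind the tray (value of joint catch below 0.02 rad and x of tray in the frame of bay above 0.072 m), for 0.2 s.
At the end, for the whole second after the job is handed in: The tray stands flat on the counter between the rails (within 8 mm of the middle, straight within 0.06 rad), at rest and let go, all the way in (its centre 72 to 133 mm in from the bay's origin), with the catch down behind its rear wall (joint below 0.02 rad) (all of step 2 and x of tray in the frame of bay below 0.133 m and y of tray in the frame of bay between -0.008 and 0.008 m and angle between the x axis of tray and the x axis of bay, either way round below 0.06 rad and height (world z) of tray below 0.004 m and angle between tray's own z axis and vertical below 0.03 rad and linear speed of tray below 0.01 m/s); the robot touches nothing.
It fails at once if the tray's contact forces on the bay (rails, catch and buffer) add up to more than 24 N (contact force between tray and bay above 24 N).
It fails at once if the hand or arm touches the bay or its catch (contact force between any of the fingers, the arm and bay above 1 N).
It fails at once if the scoop, jar or tin is moved by more than 25 mm (distance of any of scoop, jar, tin from where it was at the start of the episode above 0.025 m).
It also fails if it takes over 61 s, if anything falls off the work surface, if the arm or the gripper's body presses on something with over 40 N, if the wrist force passes 120 N, or if a joint passes its speed limit or range.

## Robot

A 7-joint arm with a two-finger parallel gripper is mounted at the origin on the work surface. World frame = base frame: x ahead of the robot, y to its left, z up, the work surface at z = 0. Lengths are in m, angles in rad, forces in N, time in s.
With the tool pointing down it reaches from about 0.4 to 0.875 m from the base axis. Payload 4.4 kg.
Tool frame: the origin (TCP) lies on the front face of the gripper's body, between the roots of the fingers; the fingertips stand env.finger_overhang ahead of it and the grasp point (between the pads) lies 54 mm ahead of it (env.finger_overhang is the distance from the TCP to the fingertips, in m); z points along the fingers, y is the line along which they close (so a half turn about z gives the same grasp; the last joint's range is limited). The gripper opens to 85 mm and grips with 20 to 120 N. Pads are 22 mm wide; open, the fingers measure 114 mm over their backs; the gripper's body (76 mm by 85 mm) begins 54 mm behind the grasp point. The pads swing forward as they close: fully open they stand 13 mm farther back than shut.
Start: joints at [1.248, 0.628, 0.038, 1.517, -0.027, 0.996, -0.02], TCP at [0.165, -0.629, 0.304] pointing down, gripper open.
Joint ranges: [-3.06, 3.06], [-0.37, 2.12], [-1.25, 1.32], [0.18, 2.47], [-1.1, 4.24], [0.23, 1.98], [-2.94, 2.94]. Speed limits (rad/s): [2.57, 2.57, 3.14, 3.14, 3.14, 3.14, 3.14].

## Interface

Orientations are given as a unit quaternion [w, x, y, z].
In Python, from station import env, vision gives the robot as it stands. The module is installed in compiled form; this text tells all that it offers.
- The arm moves only by the tool drive_tool, never from a script. Its argument "plan" is one flat list of numbers, 7 for each row, row after row: the turn, a rotation vector about the tool's x, y, z in degrees, then the shift along the tool's x, y, z in cm, then the closure, from -1 (fully open) to 1 (shut). A call has exactly 10 rows; each row shifts and turns the commanded pose from where the row before left it, along the tool's axes as they then stand; what a row does not reach is not made up. A row lasts 1/8 s, in which the tool goes at most 62.5 mm and 10.7 degrees, less where a joint would pass 70% of its speed; a pose out of reach is approached as far as the arm can. A call is refused whole if a number of a shift passes 6.25 or a number of a turn 10.7, either way. A call with a gripper value outside its range is refused whole. The fingers move at their own pace and stop on an object; the grip force is fixed at half the most. Time passes only in rows, so rows that do not move let the fingers close, or fill a call up. It gives the time, the measured TCP pose, the force, the opening and the grip force at its end, in the units of the state.
- env.get_obs(): the state, without advancing time (a new reading comes with each control period).
- vision.capture(name): name is "scene" or "top" or "wrist"; returns the picture (384x512x3 uint8, red, green, blue); there is no depth.
- vision.camera_params(name): a dict with "mtx" (3x3 intrinsics, pixels), "k1" (the pictures are not rectified: a ray, as slopes to the right and down, at radius r is drawn at 1 + k1 r^2 times it, then the intrinsics apply), "R" (3x3) and "t" (3): a world point X has camera coordinates R X + t; the wrist camera has in their place "tool_from_camera" (4x4, takes a point from camera to tool coordinates, whose origin is the TCP and whose axes are the flange's). Camera axes: x right, y down, z forward; pixel columns grow to the right and rows downward; lengths in m; the calibration is good to about 2 mm. A picture is of the moment at which its call begins: read the wrist's pose just before it. camera_params takes no time and is no camera call.
- env.hand_in(): hands the job in; it is judged then, once.
The state is a dict: "time": time; "q": joint angles; "joint_velocities": joint speeds; "effort": joint torques, N m; "eef_pos": TCP position; "eef_rot": TCP orientation; "contact_force": force on the tool from outside, world axes, zero at the start; "moment": the same for the moment, N m; "grip_width": finger opening in m; "finger_force": force on a finger pad.
Only numpy, scipy, OpenCV 4.12 (cv2) and the standard library are available. Lean on these libraries where they do the work, as an engineer would, in place of code of your own. Each camera call takes 0.05 s, during which the arm holds its last target. There are 200 camera calls.

## Working session

There is one attempt and no reset: what is moved stays moved. The work goes in short steps, Python scripts to look and compute and a tool call to move; the robot and the scene stay as the last step left them, time stands still between calls to the robot, and variables do not carry over. Pictures are saved under pics/ and viewed, at most 10 in all, crops included, and the job is handed in when it is done.

Besides the shell and the picture viewer there is one more tool, called after "Request:" as a command line: name --argument value ..., lists and objects as JSON in quotes. drive_tool: Moves the arm, as the interface text tells. Its arguments: {"type":"object","properties":{"plan":{"type":"array","items":{"type":"number"}}},"required":["plan"]}

```bash
mkdir -p pics; cat > h.py <<'E'
from station import env, vision
import numpy as np, cv2
from scipy.spatial.transform import Rotation as Ro
def px2w(name,uv,z,par=None):
    p=vision.camera_params(name); M=np.array(p['mtx'])
    uv=np.atleast_2d(uv).astype(float); d=np.c_[(uv[:,0]-M[0,2])/M[0,0],(uv[:,1]-M[1,2])/M[1,1]]
    s=d.copy()
    for _ in range(30): s=d/(1+p['k1']*(s**2).sum(1,keepdims=True))
    r=np.c_[s,np.ones(len(s))]
    if name=='wrist':
        o=env.get_obs(); w,x,y,zz=o['eef_rot']; R=Ro.from_quat([x,y,zz,w]).as_matrix(); T=np.array(p['tool_from_camera'])
        D=r@(R@T[:3,:3]).T; C=R@T[:3,3]+np.array(o['eef_pos'])
    else:
        R=np.array(p['R']); C=-R.T@np.array(p['t']); D=r@R
    z=np.broadcast_to(z,len(D))
    return C+D*((z-C[2])/D[:,2])[:,None]
E
python3 - <<'E'
from h import *
o=env.get_obs(); print(o, env.finger_overhang)
for n in('scene','top'):
    i=vision.capture(n); cv2.imwrite(f'pics/{n}0.png',cv2.resize(i[:,:,::-1],(800,600),interpolation=cv2.INTER_CUBIC))
    p=vision.camera_params(n); print(n,-np.array(p['R']).T@p['t'])
E
```

```text
{'time': 0.0, 'q': array([ 1.24819813,  0.62935769,  0.03842398,  1.51838317, -0.02699605,
        0.99630105, -0.01998392]), 'joint_velocities': array([-0.00177717, -0.00235842,  0.00152959,  0.00067295, -0.00212716,
       -0.00013968, -0.00144819]), 'effort': array([-2.47018152e-04, -5.63408697e+01,  1.22584932e+00, -1.93447798e+01,
        1.09063342e-02,  1.06571533e-02,  2.05586093e-05]), 'eef_pos': array([ 0.16500222, -0.62819562,  0.30297629]), 'eef_rot': array([-9.56655747e-04,  9.91765616e-01,  1.28062603e-01, -1.33217878e-04]), 'contact_force': array([-0.12693606,  0.24624802, -0.73246312]), 'moment': array([ 0.02472648, -0.04787498, -0.01578942]), 'finger_force': 0.0, 'grip_width': 0.085566774903571} 0.0726
scene [ 1.06062142 -0.7007194   0.76140916]
top [0.45710522 0.01380027 0.8673928 ]
```

View pics/top0.png

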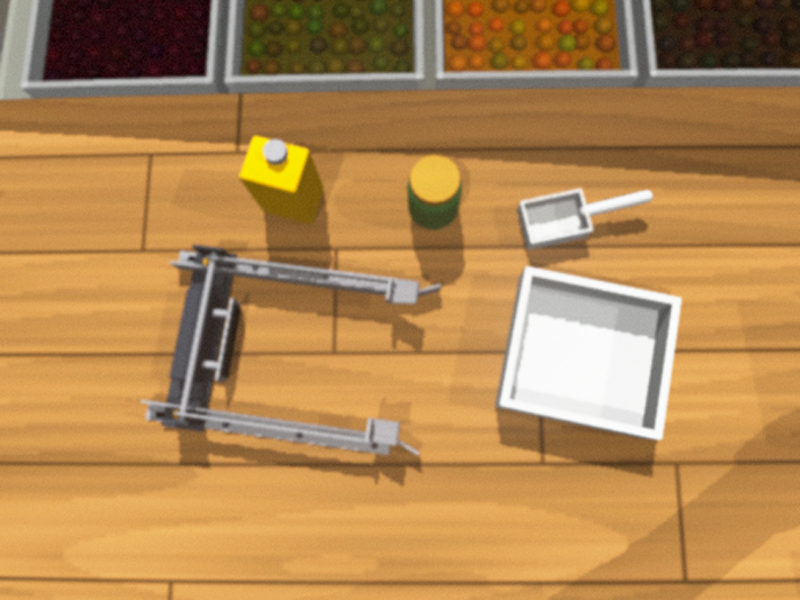

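View pics/scene0.png

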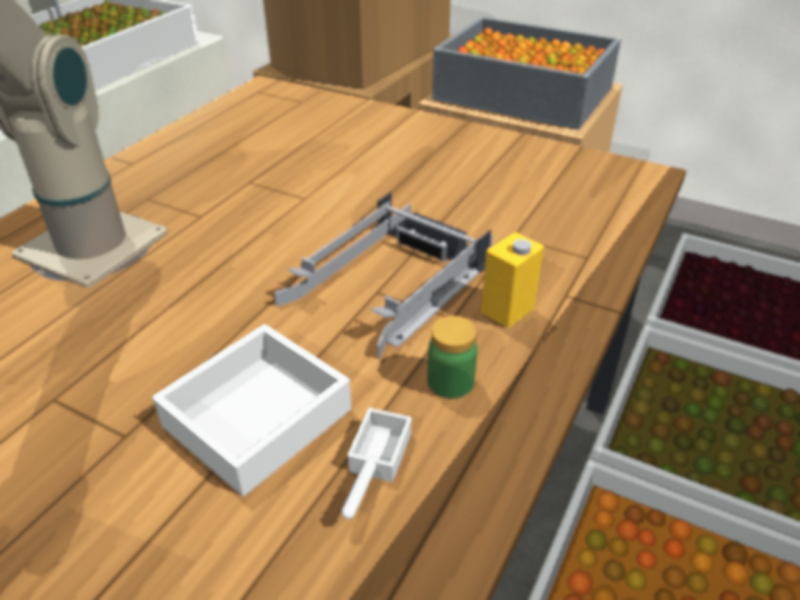

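The top view shows the tray at about (590,352), with its corners at (528,270), (680,298), (660,437) and (500,405). The bay opens towards the tray: the rails run from (435,290) and (415,450) back to the stop unit at about (200,340). I'll enlarge both.

```bash
python3 - <<'E'
from h import *
i=np.mean([vision.capture('top').astype(float) for _ in range(4)],0).astype(np.uint8)
np.save('top0.npy',i)
c=i[150:300,90:290,::-1]; cv2.imwrite('pics/bay.png',cv2.resize(c,None,fx=4,fy=4,interpolation=cv2.INTER_CUBIC))
c=i[160:300,300:460,::-1]; cv2.imwrite('pics/tray.png',cv2.resize(c,None,fx=4,fy=4,interpolation=cv2.INTER_CUBIC))
E
```

```text
(no output)
```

View pics/bay.png

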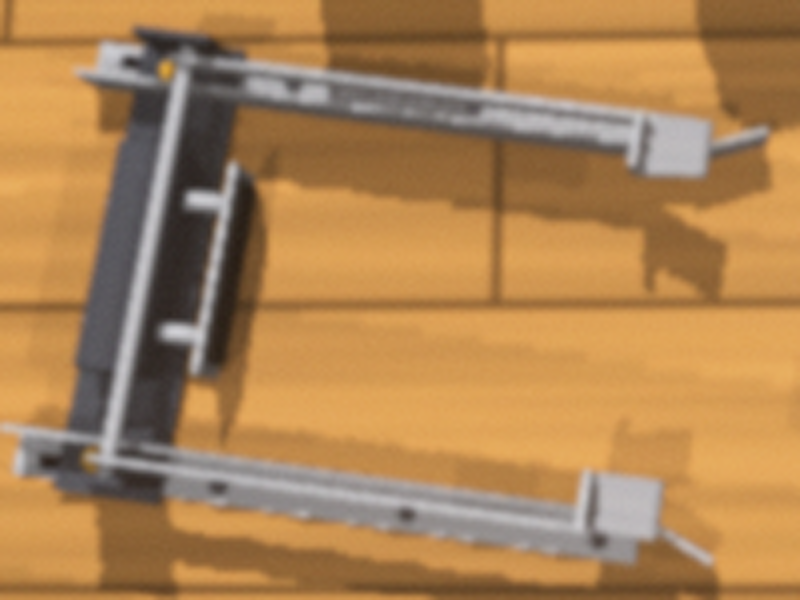

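View pics/tray.png

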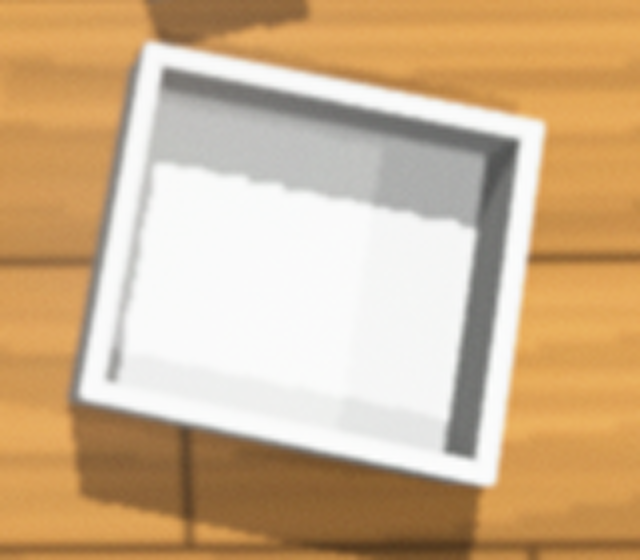

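```bash
python3 - <<'E'
from h import *
np.set_printoptions(precision=4,suppress=True)
f=lambda a,o,z: px2w('top',(np.array(a)+.5)/4-.5+np.array(o),z)
t=f([(148,42),(545,122),(495,487),(78,403)],(300,160),.06)
print(t[:,:2],[np.linalg.norm(t[k]-t[(k+1)%4]) for k in range(4)]); print('c',t.mean(0))
for a,b in((1,0),(2,3)): d=t[a]-t[b]; print('tray +x yaw',np.degrees(np.arctan2(-d[1],-d[0])))
for a,b in((3,0),(2,1)): d=t[b]-t[a]; print('perp',np.degrees(np.arctan2(d[1],d[0]))+90)
O=(90,150)
fl=f([(768,129),(712,560)],O,.03); d=fl[0]-fl[1]; print('flare',fl,np.linalg.norm(d),'mouth',fl.mean(0),'yaw',np.degrees(np.arctan2(d[1],d[0]))+90)
r=f([(250,92),(625,147),(165,493),(600,553)],O,.03)
print('rails',r)
for a,b in((0,1),(2,3)): d=r[a]-r[b]; print(np.degrees(np.arctan2(d[1],d[0])))
r=f([(190,62),(640,112),(110,455),(590,525)],O,.065)
for a,b in((0,1),(2,3)): d=r[a]-r[b]; print('arms',r[a],r[b],np.degrees(np.arctan2(d[1],d[0])))
print('nose',f([(642,114),(712,120),(707,178),(600,474),(664,480),(656,540)],O,.065))
print('buf',f([(233,165),(200,375),(250,180),(222,370)],O,.04))
E
```

```text
[[ 0.663  -0.1244]
 [ 0.6204 -0.3202]
 [ 0.4428 -0.2814]
 [ 0.4838 -0.0836]] [np.float64(0.2003733168623712), np.float64(0.1817809913557542), np.float64(0.20196223713384587), np.float64(0.18381803835006888)]
c [ 0.5525 -0.2024  0.06  ]
tray +x yaw 77.69904447769709
tray +x yaw 78.27484016472266
perp 77.18241541731908
perp 77.674232487764
flare [[ 0.6465 -0.0145  0.03  ]
 [ 0.4279  0.0163  0.03  ]] 0.2207545243967876 mouth [0.5372 0.0009 0.03  ] yaw 81.9957092255498
rails [[0.669  0.2582 0.03  ]
 [0.6376 0.06   0.03  ]
 [0.461  0.292  0.03  ]
 [0.4314 0.0719 0.03  ]]
80.99872893795433
82.34740560580774
arms [0.6762 0.2796 0.065 ] [0.6479 0.0506 0.065 ] 82.96215554475779
arms [0.479  0.3085 0.065 ] [0.4456 0.0743 0.065 ] 81.87801236834177
nose [[0.6469 0.0496 0.065 ]
 [0.6435 0.0146 0.065 ]
 [0.614  0.0173 0.065 ]
 [0.4696 0.0696 0.065 ]
 [0.4667 0.0389 0.065 ]
 [0.4385 0.0428 0.065 ]]
buf [[0.6277 0.2623 0.04  ]
 [0.5196 0.2739 0.04  ]
 [0.6197 0.2531 0.04  ]
 [0.5221 0.2628 0.04  ]]
```

The tray's rim measures 201 x 183 mm, which fits its given size. Its centre is at (0.552, -0.202) with a yaw of 77.8°. The bay's mouth is at (0.537, 0.001) with a yaw of about 82°. Next I'll move to above the rear wall.

Request:
drive_tool --plan '[0,0,9,0,0,0,-1,0,0,9,0,0,0,-1,0,0,9,0,0,0,-1,0,0,0,3.2,-4.5,0,-1,0,0,0,3.2,-4.5,0,-1,0,0,0,3.2,-4.5,0,-1,0,0,0,3.2,-4.5,0,-1,0,0,0,3.2,-4.5,0,-1,0,0,0,3.2,-4.5,0,-1,0,0,0,3.2,-4.5,0,-1]'

```text
time: 1.55
eef_pos: [0.4523, -0.3673, 0.3041]
eef_rot: [0.0, 0.994, -0.107, 0.0]
contact_force: [0.9, -0.9, 0.4]
grip_width: 0.0854
finger_force: 0.0
```

Request:
drive_tool --plan '[0,0,0,3.2,-4.4,0,-1,0,0,0,3.2,-4.4,0,-1,0,0,0,0,0,2,-1,0,0,0,0,0,2,-1,0,0,0,0,0,2,-1,0,0,0,0,0,0,-1,0,0,0,0,0,0,-1,0,0,0,0,0,0,-1,0,0,0,0,0,0,-1,0,0,0,0,0,0,-1]'

```text
time: 2.8
eef_pos: [0.5324, -0.2963, 0.2443]
eef_rot: [0.0, 0.994, -0.107, 0.0]
contact_force: [0.2, 0.8, 0.5]
grip_width: 0.0854
finger_force: 0.0
```

```bash
python3 - <<'E'
from h import *
o=env.get_obs(); print(o['time'],o['eef_pos'],o['eef_rot'],o['q'],o['contact_force'])
i=vision.capture('wrist'); cv2.imwrite('pics/w1.png',cv2.resize(i[:,:,::-1],(800,600),interpolation=cv2.INTER_CUBIC))
E
```

```text
2.8 [ 0.53236564 -0.29628481  0.24431719] [ 7.99572019e-05  9.94254245e-01 -1.07043931e-01  2.93432975e-04] [ 0.36710405  0.64195501  0.15264085  1.70059638 -0.12636691  0.80803318
 -1.20809877] [0.20177354 0.83654414 0.53110324]
```

View pics/w1.png

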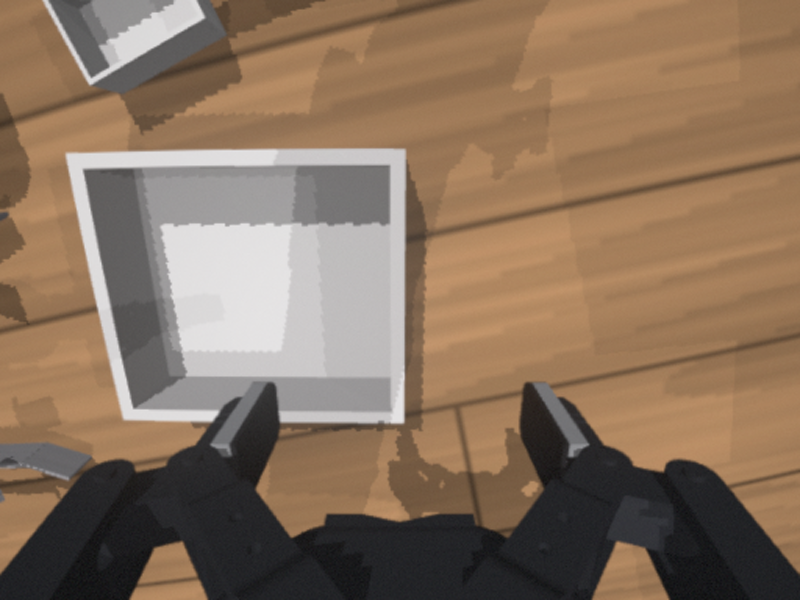

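The wrist view shows the tray rim's corners at (67,153), (406,149), (404,423) and (123,420), with the fingers straddling the rear wall's line at x ≈ 405. I'll check the corners.

```bash
python3 - <<'E'
from h import *
np.set_printoptions(precision=4,suppress=True)
t=px2w('wrist',(np.array([(67,153),(406,149),(404,423),(123,420)])+.5)/1.5625-.5,.06)
print(t,[np.linalg.norm(t[k]-t[(k+1)%4]) for k in range(4)]); print('c',t.mean(0))
d=t[1]-t[2]; print('yaw',np.degrees(np.arctan2(d[1],d[0]))+90, 'rear mid',(t[1]+t[2])/2)
d=(t[0]+t[3]-t[1]-t[2])/2; print('yaw',np.degrees(np.arctan2(d[1],d[0])))
E
```

```text
[[ 0.6637 -0.1236  0.06  ]
 [ 0.6207 -0.3182  0.06  ]
 [ 0.4453 -0.2796  0.06  ]
 [ 0.488  -0.0837  0.06  ]] [np.float64(0.19930746969955174), np.float64(0.17965484738789433), np.float64(0.20051444223158657), np.float64(0.1801437736422819)]
c [ 0.5544 -0.2013  0.06  ]
yaw 77.57965909023812 rear mid [ 0.533  -0.2989  0.06  ]
yaw 77.63172704471198
```

Request:
drive_tool --plan '[0,0,0,0.1,-0.2,2,-1,0,0,0,0,0,3,-1,0,0,0,0,0,3,-1,0,0,0,0,0,3,-1,0,0,0,0,0,2,-1,0,0,0,0,0,1,-1,0,0,0,0,0,0,-1,0,0,0,0,0,0,0,0,0,0,0,0,0,0.5,0,0,0,0,0,0,1]'

```text
time: 4.1
eef_pos: [0.534, -0.2946, 0.1046]
eef_rot: [0.0, 0.994, -0.107, 0.001]
contact_force: [0.4, -0.6, 0.9]
grip_width: 0.0322
finger_force: 0.0
```

Request:
drive_tool --plan '[0,0,0,0,0,0,1,0,0,0,0,0,0,1,0,0,0,0,0,0,1,0,0,0,0,0,0,1,0,0,0,0,0,0,1,0,0,0,0,0,0,1,0,0,0,0,0,0,1,0,0,0,0,0,0,1,0,0,0,0,0,0,1,0,0,0,0,0,0,1]'

```text
time: 5.35
eef_pos: [0.5339, -0.2947, 0.1044]
eef_rot: [0.0, 0.994, -0.107, 0.0]
contact_force: [0.1, 0.0, 5.7]
grip_width: 0.008
finger_force: 59.4
```

Request:
drive_tool --plan '[0,0,-1.5,0,0,-0.03,1,0,0,-1.5,0,0,0,1,0,0,-1.3,0,0,0,1,0,0,0,-0.8,-0.5,0,1,0,0,0,-0.8,-0.5,0,1,0,0,0,-0.8,-0.5,0,1,0,0,0,-0.8,-0.5,0,1,0,0,0,-0.6,-0.5,0,1,0,0,0,0,-0.5,0,1,0,0,0,0,0,0,1]'

```text
time: 6.6
eef_pos: [0.4994, -0.2591, 0.1043]
eef_rot: [-0.0, 0.998, -0.069, -0.001]
contact_force: [-0.8, -1.8, 6.9]
grip_width: 0.0083
finger_force: 59.7
```

```bash
python3 - <<'E'
from h import *
o=env.get_obs(); print(o['time'],o['eef_pos'],o['eef_rot'],o['contact_force'])
T=np.mean([vision.capture('top').astype(float) for _ in range(3)],0).astype(np.uint8)
i=vision.capture('wrist')
up=lambda c,f:cv2.resize(c[:,:,::-1],None,fx=f,fy=f,interpolation=cv2.INTER_CUBIC)
cv2.imwrite('pics/w2.png',up(i,1.5625)); cv2.imwrite('pics/t2.png',up(T[145:325,175:415],3.3))
E
```

```text
6.6 [ 0.49937005 -0.25907825  0.10430152] [-1.68372705e-04  9.97598660e-01 -6.92521256e-02 -1.01433275e-03] [-0.83317148 -1.84232682  6.87270979]
```

View pics/t2.png

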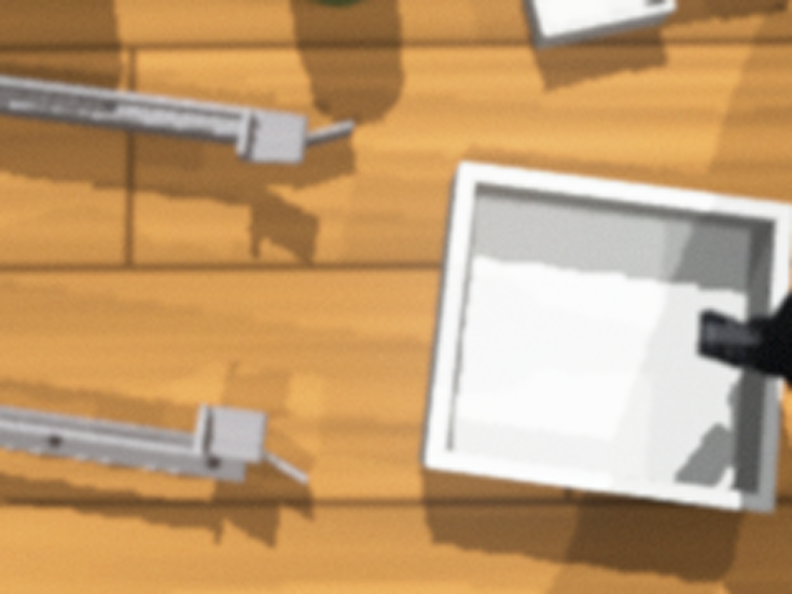

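View pics/w2.png

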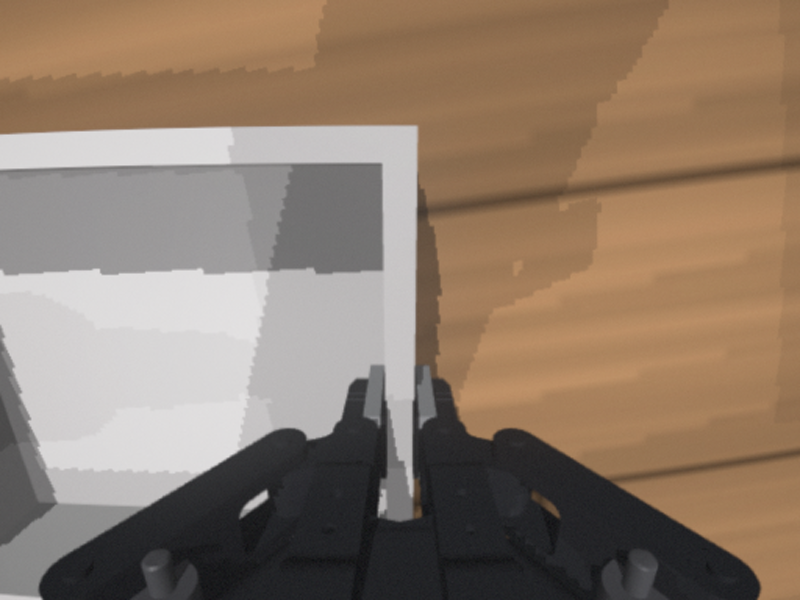

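The tray is held square. In the top crop its corners are at (460,163), (427,468), (774,512) and (795,204), and the flare tips are at (352,126) and (306,480). I'll compute the tray's offset from the bay.

```bash
python3 - <<'E'
from h import *
np.set_printoptions(precision=4,suppress=True)
f=lambda a,z: px2w('top',(np.array(a)+.5)/3.3-.5+np.array((175,145)),z)
t=f([(459,163),(427,468),(774,512)],.06)
fl=f([(353,126),(306,480)],.03); m=fl.mean(0)
n=f([(305,115),(301,164),(269,410),(264,462),(238,150),(198,455)],.065)
print('tips',fl,'nose',n)
yaw=np.radians(82.1); ex=np.array([np.cos(yaw),np.sin(yaw)]); ey=np.array([-ex[1],ex[0]])
o=m[:2]+.065*ex
for nm,p in(('tray',t),('tips',fl),('nose',n)): print(nm,np.c_[(p[:,:2]-o)@ex,(p[:,:2]-o)@ey])
d=t[0]-t[1]; print('front yaw',np.degrees(np.arctan2(d[1],d[0]))+90)
d=t[1]-t[2]; print('side yaw',np.degrees(np.arctan2(d[1],d[0])))
e=env.get_obs()['eef_pos'][:2]-o; print('tcp',e@ex,e@ey,o)
E
```

```text
tips [[ 0.6445 -0.0144  0.03  ]
 [ 0.427   0.0168  0.03  ]] nose [[0.6437 0.0157 0.065 ]
 [0.6135 0.0183 0.065 ]
 [0.4681 0.0379 0.065 ]
 [0.4385 0.0408 0.065 ]
 [0.6224 0.0562 0.065 ]
 [0.4425 0.079  0.065 ]]
tray [[-0.1316 -0.0886]
 [-0.133   0.0926]
 [-0.3332  0.091 ]]
tips [[-0.0655 -0.1099]
 [-0.0645  0.1099]]
nose [[-0.0358 -0.105 ]
 [-0.0373 -0.0747]
 [-0.038   0.0721]
 [-0.0391  0.1018]
 [ 0.0014 -0.0783]
 [-0.0007  0.103 ]]
front yaw 82.52603475714574
side yaw 82.56471688185555
tcp -0.3277916214034939 0.0002780936525167268 [0.5447 0.0656]
```

Request:
drive_tool --plan '[0,0,0,0.15,-0.4,-0.03,1,0,0,0,0,-0.8,0,1,0,0,0,0,-0.8,0,1,0,0,0,0,-0.8,0,1,0,0,0,0,-0.8,0,1,0,0,0,0,-0.8,0,1,0,0,0,0,-0.8,0,1,0,0,0,0,-0.6,0,1,0,0,0,0,-0.4,0,1,0,0,0,0,-0.2,0,1]'

```text
time: 8.05
eef_pos: [0.5105, -0.1958, 0.1043]
eef_rot: [-0.0, 0.998, -0.07, -0.0]
contact_force: [-0.4, -0.7, -2.2]
grip_width: 0.0079
finger_force: 58.4
```

Request:
drive_tool --plan '[0,0,0,0,-0.2,0,1,0,0,0,0,-0.2,0,1,0,0,0,0,-0.2,0,1,0,0,0,0,-0.1,0,1,0,0,0,0,0,0,1,0,0,0,0,0,0,1,0,0,0,0,0,0,1,0,0,0,0,0,0,1,0,0,0,0,0,0,1,0,0,0,0,0,0,1]'

```text
time: 9.3
eef_pos: [0.5115, -0.1893, 0.1045]
eef_rot: [-0.0, 0.998, -0.07, -0.0]
contact_force: [0.5, 0.5, -2.1]
grip_width: 0.0081
finger_force: 58.3
```

```bash
python3 - <<'E'
from h import *
o=env.get_obs(); print(o['time'],o['eef_pos'],o['eef_rot'],o['contact_force'],o['moment'])
e=o['eef_pos'][:2]-np.array([.5447,.0656]); a=np.radians(82.1); print(e@[np.cos(a),np.sin(a)],e@[-np.sin(a),np.cos(a)])
T=np.mean([vision.capture('top').astype(float) for _ in range(3)],0).astype(np.uint8)
cv2.imwrite('pics/t3.png',cv2.resize(T[155:305,190:390][:,:,::-1],None,fx=4,fy=4,interpolation=cv2.INTER_CUBIC))
E
```

```text
9.3 [ 0.51153774 -0.18931417  0.10450157] [-6.18327397e-05  9.97574468e-01 -6.96072835e-02 -5.56616128e-05] [ 0.5115054   0.46457362 -2.08589025] [-0.00404704 -0.05897755 -0.00974908]
-0.2570528682617764 -0.002189034855166132
```

View pics/t3.png

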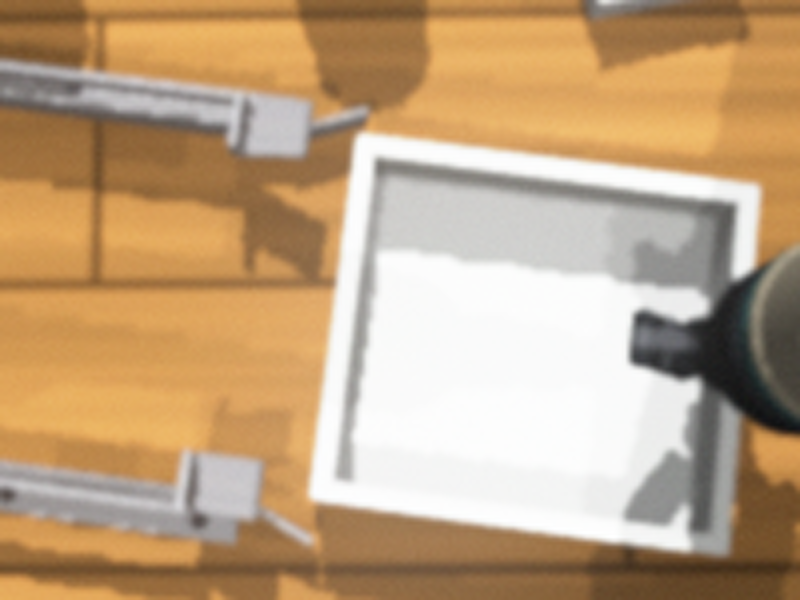

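The tray's front has reached the flare. Its corners are at (357,134), (311,499), (731,553) and (760,186), with the tips at (368,110) and (313,544).

```bash
python3 - <<'E'
from h import *
np.set_printoptions(precision=4,suppress=True)
f=lambda a,z: px2w('top',(np.array(a)+.5)/4-.5+np.array((190,155)),z)
t=f([(355,134),(310,499),(731,554),(760,186)],.06)
fl=f([(369,109),(313,545)],.03); n=f([(312,98),(308,157),(263,457),(258,518)],.065)
a=np.radians(82.1); ex=np.array([np.cos(a),np.sin(a)]); ey=np.array([-ex[1],ex[0]]); o=np.array([.5447,.0656])
for nm,p in(('tray',t),('tips',fl),('nose',n)): print(nm,np.c_[(p[:,:2]-o)@ex,(p[:,:2]-o)@ey])
for i,j in((0,1),(3,2)): d=t[i]-t[j]; print(np.degrees(np.arctan2(d[1],d[0]))+90)
for i,j in((0,3),(1,2)): d=t[i]-t[j]; print(np.degrees(np.arctan2(d[1],d[0])))
E
```

```text
tray [[-0.0604 -0.0915]
 [-0.0614  0.0889]
 [-0.2631  0.0878]
 [-0.2625 -0.0913]]
tips [[-0.0658 -0.1119]
 [-0.0657  0.1112]]
nose [[-0.0368 -0.1059]
 [-0.0388 -0.0758]
 [-0.0365  0.0723]
 [-0.038   0.101 ]]
82.4228591932405
82.29165033786515
82.04471889477293
82.4108705238876
```

Request:
drive_tool --plan '[0,0,0,0,-0.2,0,1,0,0,0,0,-0.3,0,1,0,0,0,0,-0.3,0,1,0,0,0,0,-0.3,0,1,0,0,0,0,-0.3,0,1,0,0,0,0,-0.2,0,1,0,0,0,0,-0.2,0,1,0,0,0,0,-0.1,0,1,0,0,0,0,-0.1,0,1,0,0,0,0,-0.1,0,1]'

```text
time: 10.7
eef_pos: [0.5145, -0.1686, 0.1045]
eef_rot: [0.0, 0.998, -0.07, 0.0]
contact_force: [0.4, -1.1, -1.5]
grip_width: 0.0084
finger_force: 58.5
```

Request:
drive_tool --plan '[0,0,0,0,-0.1,0,1,0,0,0,0,-0.1,0,1,0,0,0,0,-0.1,0,1,0,0,0,0,-0.1,0,1,0,0,0,0,-0.1,0,1,0,0,0,0,-0.1,0,1,0,0,0,0,-0.1,0,1,0,0,0,0,-0.1,0,1,0,0,0,0,-0.1,0,1,0,0,0,0,-0.1,0,1]'

```text
time: 11.95
eef_pos: [0.5158, -0.1596, 0.1046]
eef_rot: [0.001, 0.998, -0.07, 0.0]
contact_force: [-1.5, -4.1, -1.0]
grip_width: 0.0082
finger_force: 58.6
```

Request:
drive_tool --plan '[0,0,0,0,-0.15,0,1,0,0,0,0,-0.15,0,1,0,0,0,0,-0.15,0,1,0,0,0,0,-0.15,0,1,0,0,0,0,-0.15,0,1,0,0,0,0,-0.15,0,1,0,0,0,0,-0.15,0,1,0,0,0,0,-0.15,0,1,0,0,0,0,-0.15,0,1,0,0,0,0,-0.15,0,1]'

```text
time: 13.2
eef_pos: [0.518, -0.1438, 0.1045]
eef_rot: [0.0, 0.998, -0.07, 0.0]
contact_force: [0.3, -4.7, -2.1]
grip_width: 0.008
finger_force: 58.5
```

Request:
drive_tool --plan '[0,0,0,0,-0.15,0,1,0,0,0,0,-0.15,0,1,0,0,0,0,-0.15,0,1,0,0,0,0,-0.15,0,1,0,0,0,0,-0.15,0,1,0,0,0,0,-0.15,0,1,0,0,0,0,-0.15,0,1,0,0,0,0,-0.15,0,1,0,0,0,0,-0.15,0,1,0,0,0,0,-0.15,0,1]'

```text
time: 14.45
eef_pos: [0.52, -0.129, 0.1045]
eef_rot: [0.0, 0.998, -0.07, 0.0]
contact_force: [0.0, -4.4, -2.0]
grip_width: 0.0077
finger_force: 58.5
```

```bash
python3 - <<'E'
from h import *
o=env.get_obs(); print(o['time'],o['eef_pos'],o['eef_rot'],o['contact_force'],o['moment'])
e=o['eef_pos'][:2]-np.array([.5447,.0656]); a=np.radians(82.1); print(e@[np.cos(a),np.sin(a)],e@[-np.sin(a),np.cos(a)])
T=np.mean([vision.capture('top').astype(float) for _ in range(3)],0).astype(np.uint8)
cv2.imwrite('pics/t4.png',cv2.resize(T[150:300,180:380][:,:,::-1],None,fx=4,fy=4,interpolation=cv2.INTER_CUBIC))
E
```

```text
14.45 [ 0.52003169 -0.12901261  0.10454254] [ 6.30296938e-05  9.97566509e-01 -6.97212808e-02  7.85837103e-06] [ 0.03816205 -4.40076484 -1.98100913] [-0.96743212  0.14673933 -0.05744354]
-0.19615615544781986 -0.0023142499146322107
```

View pics/t4.png

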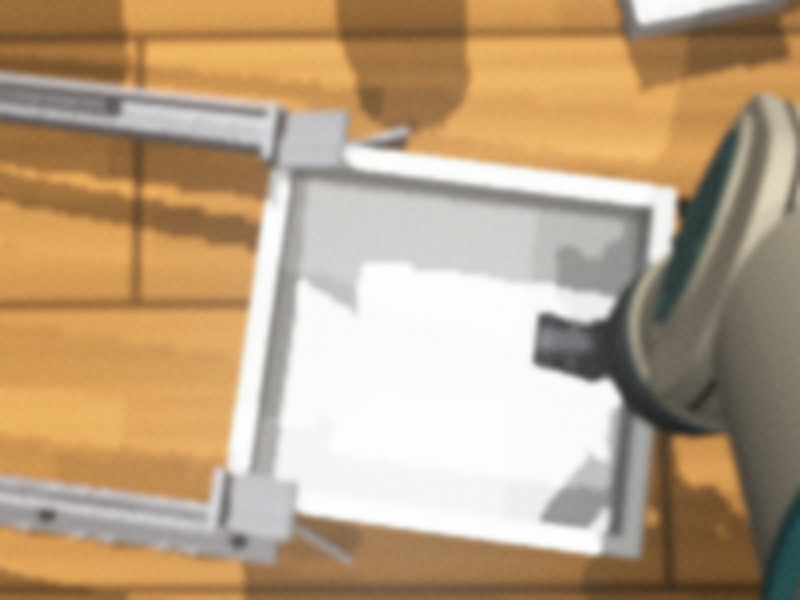

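The catch noses now ride up on the tray's front corners and the tray sits square between the rails. I'll go on, watching the force.

Request:
drive_tool --plan '[0,0,0,0,-0.15,0,1,0,0,0,0,-0.15,0,1,0,0,0,0,-0.15,0,1,0,0,0,0,-0.15,0,1,0,0,0,0,-0.2,0,1,0,0,0,0,-0.2,0,1,0,0,0,0,-0.2,0,1,0,0,0,0,-0.2,0,1,0,0,0,0,-0.2,0,1,0,0,0,0,-0.2,0,1]'

```text
time: 15.85
eef_pos: [0.5226, -0.111, 0.1045]
eef_rot: [-0.0, 0.998, -0.07, -0.0]
contact_force: [-0.7, -2.3, -1.8]
grip_width: 0.0083
finger_force: 58.6
```

Request:
drive_tool --plan '[0,0,0,0,-0.2,0,1,0,0,0,0,-0.2,0,1,0,0,0,0,-0.2,0,1,0,0,0,0,-0.2,0,1,0,0,0,0,-0.2,0,1,0,0,0,0,-0.2,0,1,0,0,0,0,-0.2,0,1,0,0,0,0,-0.2,0,1,0,0,0,0,-0.2,0,1,0,0,0,0,-0.2,0,1]'

```text
time: 17.1
eef_pos: [0.5254, -0.0912, 0.1045]
eef_rot: [0.0, 0.998, -0.07, 0.0]
contact_force: [-0.5, -2.6, -1.6]
grip_width: 0.008
finger_force: 58.6
```

Request:
drive_tool --plan '[0,0,0,0,-0.3,0,1,0,0,0,0,-0.3,0,1,0,0,0,0,-0.3,0,1,0,0,0,0,-0.3,0,1,0,0,0,0,-0.3,0,1,0,0,0,0,-0.3,0,1,0,0,0,0,-0.3,0,1,0,0,0,0,-0.3,0,1,0,0,0,0,-0.3,0,1,0,0,0,0,-0.3,0,1]'

```text
time: 18.35
eef_pos: [0.5295, -0.0614, 0.1045]
eef_rot: [-0.0, 0.998, -0.07, -0.0]
contact_force: [-0.1, -2.7, -3.0]
grip_width: 0.0082
finger_force: 58.5
```

Request:
drive_tool --plan '[0,0,0,0,-0.3,0,1,0,0,0,0,-0.3,0,1,0,0,0,0,-0.3,0,1,0,0,0,0,-0.3,0,1,0,0,0,0,-0.3,0,1,0,0,0,0,-0.3,0,1,0,0,0,0,-0.3,0,1,0,0,0,0,-0.3,0,1,0,0,0,0,-0.3,0,1,0,0,0,0,-0.3,0,1]'

```text
time: 19.6
eef_pos: [0.5337, -0.0317, 0.1045]
eef_rot: [-0.0, 0.998, -0.07, -0.0]
contact_force: [-0.3, -1.9, -2.4]
grip_width: 0.008
finger_force: 58.5
```

Request:
drive_tool --plan '[0,0,0,0,-0.3,0,1,0,0,0,0,-0.3,0,1,0,0,0,0,-0.3,0,1,0,0,0,0,-0.3,0,1,0,0,0,0,-0.3,0,1,0,0,0,0,-0.3,0,1,0,0,0,0,-0.3,0,1,0,0,0,0,-0.3,0,1,0,0,0,0,-0.3,0,1,0,0,0,0,-0.3,0,1]'

```text
time: 20.85
eef_pos: [0.5378, -0.002, 0.1045]
eef_rot: [0.0, 0.998, -0.07, -0.0]
contact_force: [-0.2, -2.2, -4.1]
grip_width: 0.008
finger_force: 58.5
```

```bash
python3 - <<'E'
from h import *
o=env.get_obs(); print(o['time'],o['eef_pos'],o['eef_rot'],o['contact_force'],o['moment'])
e=o['eef_pos'][:2]-np.array([.5447,.0656]); a=np.radians(82.1); print(e@[np.cos(a),np.sin(a)],e@[-np.sin(a),np.cos(a)])
T=np.mean([vision.capture('top').astype(float) for _ in range(3)],0).astype(np.uint8)
cv2.imwrite('pics/t5.png',cv2.resize(T[150:300,90:290][:,:,::-1],None,fx=4,fy=4,interpolation=cv2.INTER_CUBIC))
E
```

```text
20.85 [ 0.53784472 -0.00201237  0.10450759] [ 9.85730105e-08  9.97571727e-01 -6.96466024e-02 -2.34370557e-05] [-0.22703011 -2.22561525 -4.08608405] [-0.51299926  0.09747207  0.00668751]
-0.06791291207079854 -0.002502736628920205
```

View pics/t5.png

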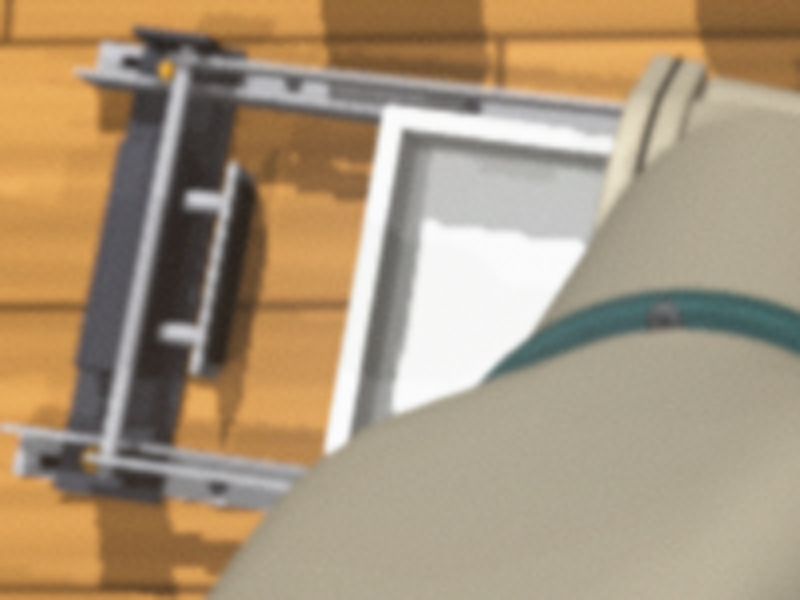

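The front is about 65 mm short of the buffer plate and square to it. I'll keep going, slowing as it gets near.

Request:
drive_tool --plan '[0,0,0,0,-0.3,0,1,0,0,0,0,-0.3,0,1,0,0,0,0,-0.3,0,1,0,0,0,0,-0.3,0,1,0,0,0,0,-0.3,0,1,0,0,0,0,-0.3,0,1,0,0,0,0,-0.3,0,1,0,0,0,0,-0.3,0,1,0,0,0,0,-0.3,0,1,0,0,0,0,-0.3,0,1]'

```text
time: 22.25
eef_pos: [0.542, 0.0277, 0.1045]
eef_rot: [-0.0, 0.998, -0.07, -0.0]
contact_force: [0.1, -1.6, -3.1]
grip_width: 0.0082
finger_force: 58.4
```

Request:
drive_tool --plan '[0,0,0,0,-0.15,0,1,0,0,0,0,-0.15,0,1,0,0,0,0,-0.15,0,1,0,0,0,0,-0.15,0,1,0,0,0,0,-0.15,0,1,0,0,0,0,-0.15,0,1,0,0,0,0,-0.15,0,1,0,0,0,0,-0.1,0,1,0,0,0,0,-0.1,0,1,0,0,0,0,-0.1,0,1]'

```text
time: 23.5
eef_pos: [0.5439, 0.0409, 0.1045]
eef_rot: [-0.0, 0.998, -0.07, 0.0]
contact_force: [-0.4, -1.8, -2.6]
grip_width: 0.0079
finger_force: 58.5
```

Request:
drive_tool --plan '[0,0,0,0,-0.1,0,1,0,0,0,0,-0.1,0,1,0,0,0,0,-0.1,0,1,0,0,0,0,-0.1,0,1,0,0,0,0,-0.1,0,1,0,0,0,0,-0.1,0,1,0,0,0,0,0,0,1,0,0,0,0,0,0,1,0,0,0,0,0,0,1,0,0,0,0,0,0,1]'

```text
time: 24.75
eef_pos: [0.5448, 0.0471, 0.1045]
eef_rot: [-0.0, 0.998, -0.07, 0.0]
contact_force: [0.2, 1.0, -4.7]
grip_width: 0.0079
finger_force: 58.4
```

Request:
drive_tool --plan '[0,0,0,0,-0.06,0,1,0,0,0,0,-0.06,0,1,0,0,0,0,-0.06,0,1,0,0,0,0,-0.06,0,1,0,0,0,0,-0.06,0,1,0,0,0,0,-0.06,0,1,0,0,0,0,-0.06,0,1,0,0,0,0,-0.06,0,1,0,0,0,0,-0.06,0,1,0,0,0,0,-0.06,0,1]'

```text
time: 26.0
eef_pos: [0.5456, 0.0528, 0.1045]
eef_rot: [-0.0, 0.998, -0.07, 0.0]
contact_force: [0.5, -2.3, -3.7]
grip_width: 0.0082
finger_force: 58.4
```

Request:
drive_tool --plan '[0,0,0,0,-0.05,0,1,0,0,0,0,-0.05,0,1,0,0,0,0,-0.05,0,1,0,0,0,0,-0.05,0,1,0,0,0,0,-0.05,0,1,0,0,0,0,-0.05,0,1,0,0,0,0,-0.05,0,1,0,0,0,0,-0.05,0,1,0,0,0,0,-0.05,0,1,0,0,0,0,-0.05,0,1]'

```text
time: 27.25
eef_pos: [0.5462, 0.0578, 0.1045]
eef_rot: [-0.0, 0.998, -0.07, -0.0]
contact_force: [0.6, -1.8, -4.5]
grip_width: 0.0079
finger_force: 58.4
```

Request:
drive_tool --plan '[0,0,0,0,-0.05,0,1,0,0,0,0,-0.05,0,1,0,0,0,0,-0.05,0,1,0,0,0,0,-0.05,0,1,0,0,0,0,-0.05,0,1,0,0,0,0,-0.05,0,1,0,0,0,0,-0.05,0,1,0,0,0,0,-0.05,0,1,0,0,0,0,-0.05,0,1,0,0,0,0,-0.05,0,1]'

```text
time: 28.5
eef_pos: [0.547, 0.0627, 0.1045]
eef_rot: [-0.0, 0.998, -0.07, 0.0]
contact_force: [-0.3, -1.8, -4.3]
grip_width: 0.0079
finger_force: 58.4
```

Request:
drive_tool --plan '[0,0,0,0,-0.05,0,1,0,0,0,0,-0.05,0,1,0,0,0,0,-0.05,0,1,0,0,0,0,-0.05,0,1,0,0,0,0,-0.05,0,1,0,0,0,0,-0.05,0,1,0,0,0,0,-0.05,0,1,0,0,0,0,-0.05,0,1,0,0,0,0,0,0,1,0,0,0,0,0,0,1]'

```text
time: 29.75
eef_pos: [0.5475, 0.0667, 0.1045]
eef_rot: [-0.0, 0.998, -0.07, 0.0]
contact_force: [-1.0, -0.4, -4.2]
grip_width: 0.0079
finger_force: 58.4
```

Request:
drive_tool --plan '[0,0,0,0,-0.05,0,1,0,0,0,0,-0.05,0,1,0,0,0,0,-0.05,0,1,0,0,0,0,-0.05,0,1,0,0,0,0,-0.05,0,1,0,0,0,0,-0.05,0,1,0,0,0,0,-0.05,0,1,0,0,0,0,-0.05,0,1,0,0,0,0,0,0,1,0,0,0,0,0,0,1]'

```text
time: 31.0
eef_pos: [0.5479, 0.0695, 0.1045]
eef_rot: [0.001, 0.998, -0.07, -0.0]
contact_force: [-1.2, -4.8, -3.5]
grip_width: 0.0083
finger_force: 58.7
```

The buffer has made contact at about 5 N. From here I'll press in small steps.

Request:
drive_tool --plan '[0,0,0,0,-0.04,0,1,0,0,0,0,-0.04,0,1,0,0,0,0,-0.04,0,1,0,0,0,0,-0.04,0,1,0,0,0,0,-0.04,0,1,0,0,0,0,-0.04,0,1,0,0,0,0,0,0,1,0,0,0,0,0,0,1,0,0,0,0,0,0,1,0,0,0,0,0,0,1]'

```text
time: 32.25
eef_pos: [0.5481, 0.0707, 0.1045]
eef_rot: [0.001, 0.998, -0.07, -0.0]
contact_force: [-1.9, -7.7, -3.1]
grip_width: 0.0079
finger_force: 58.8
```

```bash
python3 - <<'E'
from h import *
o=env.get_obs(); print(o['time'],o['contact_force'])
T=vision.capture('scene'); np.save('s_up.npy',T)
cv2.imwrite('pics/s6.png',cv2.resize(T[100:250,150:350][:,:,::-1],None,fx=4,fy=4,interpolation=cv2.INTER_CUBIC))
E
```

```text
32.25 [-1.85108553 -7.74810209 -3.14473221]
```

View pics/s6.png

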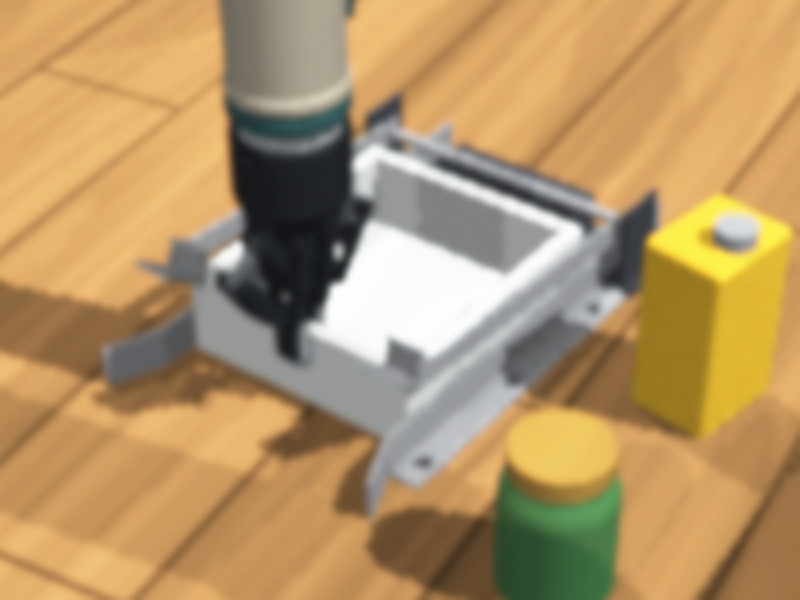

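The catch still rides on the tray; its nose is at about (403,350). The buffer is pressed at 7.7 N. That was my 11th picture and the limit was 10, so I'll view no more and find the drop by comparing images numerically. I'll press on in small steps.

Request:
drive_tool --plan '[0,0,0,0,-0.03,0,1,0,0,0,0,-0.03,0,1,0,0,0,0,-0.03,0,1,0,0,0,0,-0.03,0,1,0,0,0,0,-0.03,0,1,0,0,0,0,0,0,1,0,0,0,0,0,0,1,0,0,0,0,0,0,1,0,0,0,0,0,0,1,0,0,0,0,0,0,1]'

```text
time: 33.55
eef_pos: [0.5483, 0.0718, 0.1047]
eef_rot: [0.001, 0.998, -0.071, -0.0]
contact_force: [-2.1, -8.0, -2.2]
grip_width: 0.0079
finger_force: 59.0
```

```bash
cat > d.py <<'E'
from h import *
o=env.get_obs(); print(o['time'],o['eef_pos'],o['contact_force'])
T=vision.capture('scene').astype(float); U=np.load('s_up.npy').astype(float)
D=cv2.blur(abs(T-U).mean(2),(3,3))
R=D[165:225,225:290]; print(R.max(),(R>15).sum(),'ref',D[60:100,20:100].max()); ys,xs=np.where(R>15)
if len(xs): print(xs.min()+225,xs.max()+225,ys.min()+165,ys.max()+165)
E
python3 d.py
```

```text
33.55 [0.54826022 0.071799   0.10468211] [-2.11722179 -7.96991904 -2.18115933]
140.22222222222223 652 ref 22.074074074074076
225 289 165 217
```

```bash
python3 - <<'E'
from h import *
T=np.mean([vision.capture('scene').astype(float) for _ in range(2)],0); np.save('s2.npy',T); U=np.load('s_up.npy').astype(float)
D=abs(T-U).mean(2)
B=D[100:236,180:320].reshape(17,8,20,7).mean((1,3)).astype(int)
print('cols 180..320 step7');
for k,r in enumerate(B): print(100+8*k,*['%3d'%v for v in r])
g=lambda I:I[178:202:2,244:262:2].mean(2).astype(int)
print(np.c_[g(U),-np.ones((12,1),int),g(T)])
E
```

```text
cols 180..320 step7
100   0   0   0   3   0   1   1   1   3   0   0   0   0   0   0   0   0   0   0   0
108   0   0   0   3   0   1   0   0   2   0   0   0   0   0   0   0   0   0   0   0
116   0   0   0   2   1   1   0   0   3   0   0   0   0   0   0   0   0   0   0   0
124   0   0   0   6   4   4   4   2   5   2   0   0   0   0   0   0   0   0   0   0
132   0   0   0   5   5   5   4   1   6   5   3   0   0   0   0   0   0   0   0   0
140   0   0   0   3   4   0   0   0   8   5   4   8   6   3   1   0   0   0   0   0
148   0   0   0   7  15   0   0   1   7   2   1   0   2   6   7   7   2   1   0   0
156   0   7  35  35  15   1   0   7   3   0   5   3   1   0   0   2   9   3   0   0
164   7  30  26  15   3   2   1   6   5   0   0   0   3   3   1  12   7   1   0   0
172  18  24  26  10   7   2   2   5   0   0   0   0   0  14  20   7   0   2   0   0
180   0   1   3   1   1   6   6   4   1  22  18   5  27  25   6   0   4   3   0   0
188   0   1   6   4   2   3   3   0   4  36  75  37  18   1   1   6   3   0   0   0
196   2   2   4   9   1   2   4   4   2   8  38  15   1   3   7   3   0 
[... 620 characters left out ...]
 248 250  -1 251 252 253 253 253 253 252 249
  251]
 [251 218 124 147 194 234 245 250 242  -1 251 252 252 253 253 252 250 251
  247]
 [244 196 110 106 114 140 216 229 184  -1 243 245 249 252 252 251 251 242
  225]
 [220 166 113 109 107 124 162 163 155  -1 209 198 209 237 245 248 242 221
  214]
 [160 153 144 127 110 126 151 155 171  -1 154 129 119 150 193 217 213 205
  196]
 [154 155 155 152 132 134 157 177 202  -1 150 123 105 105 114 141 166 176
  162]
 [152 154 151 146 139 149 188 207 195  -1 155 125 109 106 107 132 156 155
  150]
 [152 152 152 149 151 190 209 197 168  -1 163 156 147 129 108 134 154 152
  147]
 [151 152 152 157 193 208 197 172 156  -1 156 161 162 157 132 134 152 153
  153]]
```

The near nose has moved down about 9 px, which matches a 22 mm drop, and both arms have shifted. The catch has dropped. I'll ease off.

Request:
drive_tool --plan '[0,0,0,0,0.03,0,1,0,0,0,0,0.03,0,1,0,0,0,0,0.03,0,1,0,0,0,0,0.03,0,1,0,0,0,0,0.03,0,1,0,0,0,0,0.03,0,1,0,0,0,0,0,0,1,0,0,0,0,0,0,1,0,0,0,0,0,0,1,0,0,0,0,0,0,1]'

```text
time: 34.95
eef_pos: [0.5482, 0.0715, 0.1047]
eef_rot: [0.001, 0.998, -0.07, -0.0]
contact_force: [-0.8, -5.2, -2.0]
grip_width: 0.0081
finger_force: 58.9
```

Request:
drive_tool --plan '[0,0,0,0,0.03,0,1,0,0,0,0,0.03,0,1,0,0,0,0,0.03,0,1,0,0,0,0,0.03,0,1,0,0,0,0,0.03,0,1,0,0,0,0,0,0,1,0,0,0,0,0,0,1,0,0,0,0,0,0,1,0,0,0,0,0,0,1,0,0,0,0,0,0,1]'

```text
time: 36.2
eef_pos: [0.5482, 0.0713, 0.1046]
eef_rot: [-0.0, 0.998, -0.07, 0.0]
contact_force: [-1.8, -2.6, 0.8]
grip_width: 0.0081
finger_force: 59.4
```

Request:
drive_tool --plan '[0,0,0,0,0.03,0,1,0,0,0,0,0.03,0,1,0,0,0,0,0.03,0,1,0,0,0,0,0,0,1,0,0,0,0,0,0,0.7,0,0,0,0,0,0,0.4,0,0,0,0,0,0,0,0,0,0,0,0,0,-0.4,0,0,0,0,0,0,-0.4,0,0,0,0,0,0,-0.4]'

```text
time: 37.45
eef_pos: [0.548, 0.0703, 0.1045]
eef_rot: [0.0, 0.998, -0.07, 0.0]
contact_force: [0.8, -1.0, -0.2]
grip_width: 0.0595
finger_force: 0.0
```

Released cleanly. I'll rise straight up.

Request:
drive_tool --plan '[0,0,0,0,0,0,-0.4,0,0,0,0,0,-0.5,-0.4,0,0,0,0,0,-1,-0.4,0,0,0,0,0,-2,-0.4,0,0,0,0,0,-3,-0.4,0,0,0,0,0,-4,-0.4,0,0,0,0,0,-4,-0.4,0,0,0,0,0,-4,-0.4,0,0,0,0,0,-2,-0.4,0,0,0,0,0,0,-0.4]'

```text
time: 38.7
eef_pos: [0.5487, 0.0703, 0.3117]
eef_rot: [-0.001, 0.998, -0.07, 0.002]
contact_force: [-0.1, 0.3, -0.8]
grip_width: 0.0599
finger_force: 0.0
```

```bash
python3 - <<'E'
from h import *
o=env.get_obs(); print(o['time'],o['eef_pos'],o['contact_force'])
T=vision.capture('scene').astype(float); S=np.load('s2.npy')
g=lambda I:I[178:202:2,244:262:2].mean(2).astype(int)
print(np.c_[g(S),-np.ones((12,1),int),g(T)])
D=abs(T-S).mean(2); print('right nose/arm diff',D[165:225,235:290].mean(),'left arm',D[155:185,185:200].mean())
# does the wrist see the rear rim at the expected height?
i=vision.capture('wrist'); np.save('wend.npy',i)
m=(i.min(2)>150).astype(np.uint8); n,_,st,c=cv2.connectedComponentsWithStats(m); k=1+st[1:,4].argmax(); print(st[k],c[k])
p=px2w('wrist',[(260,100),(260,200)],.06); print(p)
E
```

```text
38.7 [0.54871368 0.07029267 0.31166847] [-0.06779264  0.33805847 -0.84664067]
[[250 250 250 250 251 252 253 253 253  -1 252 252 252 252 252 252 252 252
  252]
 [250 250 250 251 252 253 253 253 252  -1 252 252 252 252 252 252 252 252
  252]
 [250 251 252 252 253 253 253 252 251  -1 252 252 252 252 252 252 252 252
  250]
 [251 252 253 253 253 253 252 249 251  -1 252 252 252 252 252 252 251 248
  251]
 [251 252 252 253 253 252 250 251 247  -1 252 252 252 252 252 251 250 250
  246]
 [243 245 249 252 252 251 251 242 225  -1 251 249 250 251 251 249 250 242
  223]
 [209 198 209 237 245 248 242 221 214  -1 228 219 219 237 241 243 238 218
  207]
 [154 129 119 150 193 217 213 205 196  -1 154 131 123 150 189 214 208 195
  178]
 [150 123 105 105 114 141 166 176 162  -1 148 121 104 104 113 139 161 165
  155]
 [155 125 109 106 107 132 156 155 150  -1 168 138 112 105 105 130 154 152
  148]
 [163 156 147 129 108 134 154 152 147  -1 191 183 171 140 108 132 151 150
  145]
 [156 161 162 157 132 134 152 153 153  -1 174 178 178 164 130 132 149 149
  151]]
right nose/arm diff 5.9897474747474755 left arm 15.891481481481483
[   69    79   210   176 21662] [187.71364602 164.52054289]
[[0.63480782 0.05397518 0.06      ]
 [0.51741911 0.06975798 0.06      ]]
```

The catch is still down in the same place, the tray has been let go, and the hand is well clear.

```bash
python3 -c "
from station import env
print(env.hand_in())"
```

```text
the job is handed in; nothing more can be done
None
```

The tray is stowed between the buffer and the dropped catch, let go and handed in at about 39 s, but no verdict came back, and I viewed 11 pictures where 10 were allowed.

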